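# Wedge a panel and its edging shut in the gluing jig and hold it

## Robot

A 7-joint arm with a two-finger parallel gripper is mounted at the origin on the work surface. World frame = base frame: x ahead of the robot, y to its left, z up, the work surface at z = 0. Lengths are in m, angles in rad, forces in N, time in s.
With the tool pointing down it reaches from about 0.35 to 0.9 m from the base axis. Payload 8.1 kg.
Tool frame: the origin (TCP) lies midway between the tips of the shut fingers; the grasp point (between the pads) lies behind it (arm.tcp_to_grasp is the z of the grasp point in the tool frame, in m); z points along the fingers, y is the line along which they close (so a half turn about z gives the same grasp; the last joint's range is limited). The gripper opens to 92 mm and grips with 3 to 60 N. Pads are 19 mm wide; open, the fingers measure 130 mm over their backs; the gripper's body (75 mm by 190 mm) begins 47 mm behind the grasp point.
Start: joints at [1.136, 0.434, 0.025, 1.573, -0.012, 1.134, -0.075], TCP at [0.204, -0.591, 0.227] pointing down, gripper open.
Joint ranges: [-2.62, 2.62], [-0.44, 2.09], [-1.27, 1.32], [0.08, 2.57], [-1.32, 4.46], [0.12, 2], [-2.74, 2.74]. Speed limits (rad/s): [2.22, 2.22, 3.01, 3.01, 3.14, 3.14, 3.14].

## Interface

Orientations are given as a rotation vector (axis times angle).
In Python, from cell import readout, vision, arm gives the robot as it stands.
- The arm moves only by the tool carry_out, never from a script. Its argument "increments" is one flat list of numbers, 6 for each row, row after row: the shift along the world's x, y, z in mm, then the turn, a rotation vector about the world's x, y, z in rad. In form: [tx, ty, tz, wx, wy, wz, tx, ty, tz, wx, wy, wz, ...]. A call has 1 to 20 rows; each row shifts and turns the commanded pose from where the row before left it; what a row does not reach is not made up. A row lasts 1/8 s, in which the tool goes at most 62.5 mm and 10.7 degrees, less where a joint would pass 70% of its speed; a pose out of reach is approached as far as the arm can. A call with a gripper value outside its range is refused whole. "grip" is the closure, from 0 (fully open) to 1 (shut), set as the call begins (left out, the last holds). The fingers move at their own pace and stop on an object; "newtons" is the grip in N (left out, the last holds). Time passes only in rows, so rows that do not move let the fingers close. It gives the time, the measured TCP pose, the force, the opening and the grip force at its end, in the units of the state.
- readout.observe(): the state, without advancing time (a new reading comes with each control period).
- vision.get_image(name): name is "side" or "top" or "wrist"; returns the picture (400x640x3 uint8, red, green, blue); there is no depth.
- vision.calibration(name): a dict with "fov_y" (degrees; the focal length in pixels is half the picture's height over the tangent of half this angle, whatever the lens; pixels are square), "cx", "cy" (the principal point, pixels), "k1" (the pictures are not rectified: a ray, as slopes to the right and down, at radius r is drawn at 1 + k1 r^2 times it, then the intrinsics apply), "pose" (4x4, takes a point from camera to world coordinates). Camera axes: x right, y up, looking along -z (the intrinsics and any distortion apply to the point x, -y, -z); pixel columns grow to the right and rows downward; lengths in m; the calibration is good to about 2 mm. A picture is of the moment at which its call begins: read the wrist's pose just before it. calibration takes no time and is no camera call; for the wrist camera it gives the pose at the moment of the call.
- arm.sign_off(): hands the job in; it is judged then, once.
The state is a dict: "clock": time; "joints": joint angles; "dq": joint speeds; "joint_efforts": joint torques, N m; "position": TCP position; "ee_rot": TCP orientation; "force": force on the tool from outside, world axes, zero at the start; "ft_torque": the same for the moment, N m; "width": opening from 0.0 (shut) to 1.0 (fully open); "gripper_force": force on a finger pad.
Only numpy, scipy, OpenCV 4.12 (cv2) and the standard library are available. Lean on these libraries where they do the work, as an engineer would, in place of code of your own. Each camera call takes 0.05 s, during which the arm holds its last target. There are 200 camera calls.

## Task

A small plywood panel and its edging strip lie loose in the gluing jig: set the wooden wedge on the jig's baseboard and slide it, thin end first, into the wide end of the tapering gap between the panel and the slanted batten. Push it along until panel and strip are pressed tight together, flush against the straight fence. Finish still holding the wedge pushed home with the gripper while the glue takes, and leave the glue bottle, spanner and brush alone.

Things in the scene. Friction and masses are not known exactly. Their poses are not given: they have to be found in the camera images.
- jig: Gluing jig, screwed to the bench: pale wooden baseboard, 20 mm thick. Origin on the bench under the board, x away from the robot when unturned, z up; the board spans x -110 to +220, y -160 to +160 mm. Closed up, the panel's near edge lies on x = 0 of this frame. The batten in use stands at x below 0; a second batten is parked behind the fence. Two end stops, 14 mm tall: x 15 to 100, |y| 68 to 84 mm.
- fence_face (a point): Middle of the foot of the straight fence's working face, on the baseboard's top, at x = +112 mm in the jig's frame; x points away from the panel. The fence is a bar 32 mm wide, 240 mm long, 26 mm tall above the board, part of the jig.
- batten_a: Straight batten 36 (x) by 150 (y) by 18 mm tall, fixed on the baseboard, turned +0.129 rad against the jig. Origin at the centre of its underside. In use its origin is at x = -36 mm, y = 0 in the jig's frame and the gap to the panel is wide at the jig's +y end: with the panel closed up 28 mm there, 18 mm at y = 0, 8 mm at the -y end. Parked: x = +184 mm.
- batten_b: The same batten turned the other way, -0.129 rad: when this one is in use (origin at x = -36 mm in the jig's frame) the gap is wide at the jig's -y end and narrow at the +y end. When parked its origin is at x = +184 mm, y = 0. One of the two is in use, the other parked.
- panel_center (a point): Centre of the plywood panel, 90 (x) by 130 (y) by 18 mm, about 140 g, loose on the baseboard between the end stops (3 mm play each side). Closed up, this point is at x = 45 mm in the jig's frame, 29 mm above the bench; it starts 3.5 to 6.5 mm nearer the batten and slightly askew, so the wide end of the gap is then only 20 to 24 mm.
- edging_center (a point): Centre of the solid-wood edging strip, 22 (x) by 130 (y) by 18 mm, lying loose on the baseboard between panel and fence. Closed up, this point is at x = 101 mm in the jig's frame; at the start it is 0.5 to 2 mm off the fence.
- wedge_center (a point): Centre of the loose pale wooden wedge, 170 mm long, 40 mm tall (20 mm above its underside), 85 g. x runs from thin to thick end, z up; symmetrical about x. 125 mm taper from 12 to 28 mm thick (0.129 rad included, like the gap), then 45 mm are a parallel butt 28 mm thick (x +40 to +85 mm) to grip or push. It jams by friction (about 0.6); 10 to 15 N along it press the panel well shut.
- wedge_tip (a point): Middle of the wedge's thin end face, 20 mm above its underside, 85 mm from its centre along -x. Wedge home: its axis halves the angle of the gap (0.065 rad from the panel's edge), its butt sticks out of the wide end, and the thick end of its taper is about 80 mm from the jig's centre line, 14 mm towards the batten from x = 0.
- glue: Upright white glue bottle, 54 mm across, 140 mm tall; origin under its centre. It stands on the bench on the other side of the jig from the wedge. Leave alone.
- spanner: Steel spanner 200 mm long lying on the bench beside the far end of the jig; origin under its middle. Leave alone.
- glue_brush: Brush 190 mm long lying on the bench beside the far end of the jig; origin under its middle. Leave alone.
Things that resemble listed ones, but are neither listed nor needed, are in the scene too. Of the things shaped like the part that bears panel_center, the wooden one is meant.

How it is judged:
By the outcome, as a careful person would: the job done as asked, in the order asked, and still so for the second after the job is handed in, while the arm keeps its last pose, push and grip.
It also fails if it takes over 48 s, if anything falls off the work surface, if the arm or the gripper's body presses on something with over 40 N, if the wrist force passes 120 N, or if a joint passes its speed limit or range.

## Working session

There is one attempt and no reset: what is moved stays moved. The work goes in short steps, Python scripts to look and compute and a tool call to move; the robot and the scene stay as the last step left them, time stands still between calls to the robot, and variables do not carry over. Pictures are saved under pics/ and viewed, at most 10 in all, crops included, and the job is handed in when it is done.

Besides the shell and the picture viewer there is one more tool, called after "Call:" in YAML: its name, and indented under it one key for each argument. carry_out: Moves the arm, as the interface text tells. Its arguments: {"type":"object","properties":{"increments":{"type":"array","items":{"type":"number"}},"grip":{"type":"number"},"newtons":{"type":"number"}},"required":["increments"]}

```bash
mkdir -p pics; ls; cat > h.py <<'E'
import numpy as np, cv2
from cell import readout, vision, arm
def ray(c,u,v):
    f=200/np.tan(np.radians(c["fov_y"])/2)
    x=(u-c["cx"])/f; y=(v-c["cy"])/f
    K=np.array([[f,0,c["cx"]],[0,f,c["cy"]],[0,0,1.]])
    p=cv2.undistortPoints(np.array([[[u,v]]],float),K,np.array([c["k1"],0,0,0,0.]))[0,0]
    T=np.array(c["pose"]); return T[:3,3],T[:3,:3]@np.array([p[0],-p[1],-1.])
def onz(c,u,v,z):
    o,d=ray(c,u,v); return (o+d*(z-o[2])/d[2])[:3]
E
python3 - <<'E'
from h import *
for n in ("top","side"):
    im=vision.get_image(n); cv2.imwrite(f"pics/{n}0.png",im[...,::-1]); print(n,vision.calibration(n))
s=readout.observe(); print(s, arm.tcp_to_grasp)
E
```

```text
pics
top {'fov_y': 49.50567914214203, 'cx': 319.6224304397326, 'cy': 202.38775424684468, 'k1': 0.008927411494644566, 'pose': array([[ 0.00774191,  0.99904746, -0.04294467,  0.50765294],
       [-0.99974608,  0.00682417, -0.02147586, -0.01274776],
       [-0.02116234,  0.04310002,  0.99884661,  1.36492656],
       [ 0.        ,  0.        ,  0.        ,  1.        ]])}
side {'fov_y': 48.393228623814004, 'cx': 321.5046318751059, 'cy': 194.2345834843826, 'k1': -0.05401448723696533, 'pose': array([[-0.94784816,  0.23223674, -0.2182887 ,  0.25803498],
       [-0.3186709 , -0.67824646,  0.66214092,  0.91087903],
       [ 0.00571991,  0.69717131,  0.71688175,  1.04656339],
       [ 0.        ,  0.        ,  0.        ,  1.        ]])}
{'clock': 0.1, 'joints': array([ 1.1363968 ,  0.43513413,  0.02501545,  1.57397083, -0.01162391,
        1.1339831 , -0.07508875]), 'dq': array([ 1.30888411e-05, -2.46438716e-03,  1.79786793e-04, -2.27692482e-03,
       -3.98124976e-04, -1.05412125e-03, -3.22036405e-04]), 'joint_efforts': array([ 2.94507554e-03, -6.69126248e+01,  9.87982973e-01, -3.15149724e+01,
       -6.04772405e-02,  3.73445393e-02,  1.05759782e-04]), 'position': array([ 0.20338588, -0.59052362,  0.22604948]), 'ee_rot': array([-3.09719801e+00, -5.18422269e-01,  5.33318901e-04]), 'force': array([-0.49915263, -0.08025816,  0.55046926]), 'ft_torque': array([-0.02164898,  0.07388626, -0.02684951]), 'gripper_force': 0.0, 'width': 1.0044369430370967} -0.0188
```

View pics/top0.png

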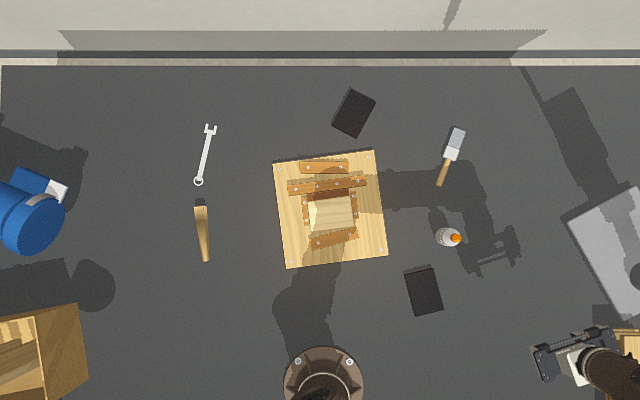

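View pics/side0.png

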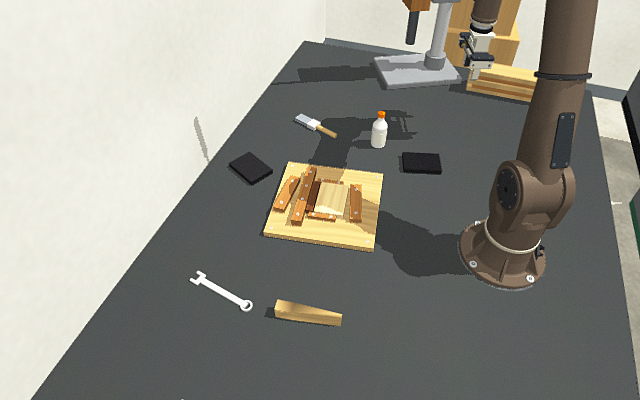

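The top view shows the jig at about (330,208), the wedge at (202,230) to its left (+y), and the bottle on the right. The batten in use is at (333,237). I'll zoom in to see the details.

```bash
python3 - <<'E'
import cv2,numpy as np
im=cv2.imread("pics/top0.png")
a=cv2.resize(im[140:280,262:402],None,fx=4,fy=4,interpolation=cv2.INTER_CUBIC)
b=cv2.resize(im[190:270,180:230],None,fx=4,fy=4,interpolation=cv2.INTER_CUBIC)
o=np.zeros((560,780,3),np.uint8); o[:560,:560]=a; o[:320,570:770]=b
cv2.imwrite("pics/z0.png",o)
E
```

```text
(no output)
```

View pics/z0.png

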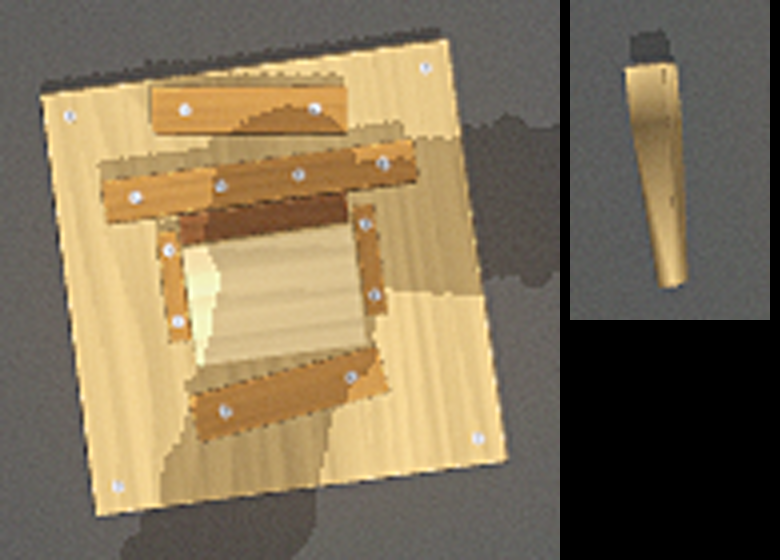

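The crop shows the batten in use turned further counter-clockwise than the board, so it is batten_a and the gap is wide on the left (+y). The wedge is on that side, with its thick end up at +x and its thin end towards the robot.

```bash
cat >> h.py <<'E'
def rect(pts,org=(0.055,0)):
    "board corners TL,TR,BR,BL (jig: +x+y, +x-y, -x-y, -x+y) -> jig origin, yaw"
    J=np.array([[.22,.16],[.22,-.16],[-.11,-.16],[-.11,.16]]); P=np.array(pts)[:,:2]
    a=(J-J.mean(0))@[1,1j]; b=(P-P.mean(0))@[1,1j]
    s=(np.conj(a)*b).sum()/(abs(a)**2).sum(); yaw=np.angle(s)
    R=np.array([[np.cos(yaw),-np.sin(yaw)],[np.sin(yaw),np.cos(yaw)]])
    o=P.mean(0)-R@J.mean(0); return o,yaw,abs(s),P-(J@R.T+o)
E
python3 - <<'E'
from h import *
c=vision.calibration("top")
pts=[onz(c,262+u/4-.4,140+v/4-.4,.02) for u,v in [(41,96),(448,40),(507,460),(97,515)]]
o,y,s,r=rect(pts); print(o,y,s,(r*1000).round(1))
for u,v in [(625,67),(678,64),(686,284),(660,287)]: print(onz(c,180+(u-570)/4-.4,190+v/4-.4,.04).round(4))
for n,u,v in [("bottle",448,237)]: print(n,onz(c,u,v,0.1))
E
```

```text
[ 0.49149036 -0.02328504] 0.14257595271863324 0.9962564461702644 [[-0.8 -0. ]
 [-1.  -0.1]
 [ 0.8  0.7]
 [ 1.  -0.6]]
[0.5498 0.4038 0.04  ]
[0.5524 0.3629 0.04  ]
[0.3843 0.3535 0.04  ]
[0.3819 0.3735 0.04  ]
bottle [ 0.46448785 -0.35727859  0.1       ]
```

Call:
carry_out:
  increments: [34, 33, 20, 0, 0, -0.04, 34, 33, 20, 0, 0, -0.04, 34, 33, 20, 0, 0, -0.04, 34, 33, 20, 0, 0, -0.04, 34, 33, 20, 0, 0, -0.04, 34, 33, 20, 0, 0, 0, 10, 49, 0, 0, 0, 0, 10, 49, 0, 0, 0, 0, 10, 49, 0, 0, 0, 0, 10, 49, 0, 0, 0, 0, 10, 49, 0, 0, 0, 0, 10, 49, 0, 0, 0, 0, 10, 49, 0, 0, 0, 0, 10, 49, 0, 0, 0, 0, 0, 0, 0, 0, 0, 0, 0, 0, 0, 0, 0, 0]
  grip: 0
  newtons: 40

```text
clock: 2.1
position: [0.4874, -0.0015, 0.3464]
ee_rot: [3.134, 0.207, -0.001]
force: [-0.2, -0.6, 0.7]
width: 1.002
gripper_force: 0.0
```

```bash
python3 - <<'E'
from h import *
c=vision.calibration("wrist"); im=vision.get_image("wrist"); cv2.imwrite("pics/w1.png",im[...,::-1]); np.save("w1.npy",c,allow_pickle=True); print(c)
s=readout.observe(); print(s["clock"],s["position"],s["ee_rot"],s["joints"])
E
```

```text
{'fov_y': 67.13776410282964, 'cx': 323.1843444599018, 'cy': 201.48572189295422, 'k1': -0.026484519572854717, 'pose': array([[ 1.30783987e-01,  9.48349395e-01,  2.89013796e-01,
         5.64118873e-01],
       [-9.91410882e-01,  1.25071951e-01,  3.82291760e-02,
         9.65268192e-03],
       [ 1.07096565e-04, -2.91531187e-01,  9.56561318e-01,
         5.04163065e-01],
       [ 0.00000000e+00,  0.00000000e+00,  0.00000000e+00,
         1.00000000e+00]])}
2.15 [ 0.48736512 -0.00209648  0.34649637] [ 3.13432686e+00  2.04598727e-01 -1.03445705e-03] [ 0.1812037   0.15099501 -0.33166864  1.67779595  0.05111531  1.32193429
 -1.60002028]
```

View pics/w1.png

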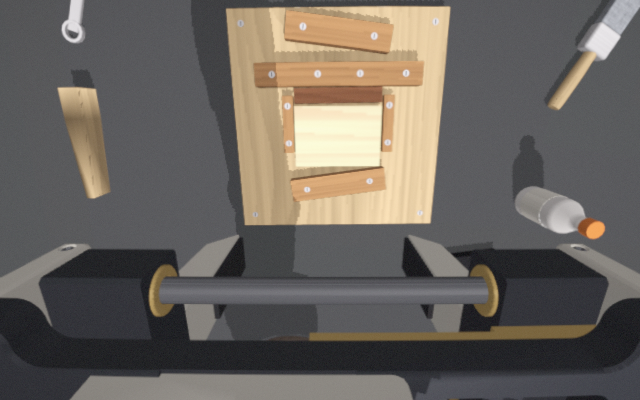

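The wrist view shows the board corners near (228,10), (448,8), (429,223) and (244,225). The gap is wide on the left, with the panel's near edge running from (294,168) to (381,167). The wedge butt is at the top (61–97,89) and its tip is at (90–109,195).

```bash
python3 - <<'E'
from h import *
c=np.load("w1.npy",allow_pickle=True).item()
o,y,s,r=rect([onz(c,u,v,.02) for u,v in [(228,10),(448,8),(429,223),(244,225)]]); print(o,y,s,(r*1000).round(1))
R=np.array([[np.cos(y),-np.sin(y)],[np.sin(y),np.cos(y)]])
for n,u,v in [("pL",294,168),("pR",381,167),("bL",290,181),("bR",383,169)]: print(n,((onz(c,u,v,.038)[:2]-o)@R*1000).round(1))
for u,v in [(61,89),(90,197)]: print(onz(c,u,v,.04))
E
```

```text
[ 0.48812794 -0.02306228] 0.13908728521433728 0.9892845068174403 [[-1.2 -4. ]
 [-1.6  2.8]
 [ 1.9  1.3]
 [ 1.  -0.1]]
pL [-7.1 68.2]
pR [ -6.6 -68. ]
bL [-27.9  75.3]
bR [ -9.8 -71.2]
[0.54557368 0.39819118 0.04      ]
[0.38177755 0.36875494 0.04      ]
```

Call:
carry_out:
  increments: [0, 50, -20, 0, 0, 0, 0, 60, -20, 0, 0, 0, 0, 60, -20, 0, 0, 0, 5, 60, -20, 0, 0, 0, 5, 60, -20, 0, 0, 0, 10, 50, -10, 0, 0, 0, 10, 40, -10, 0, 0, 0, 10, 5, 0, 0, 0, 0, 0, 0, 0, 0, 0, 0, 0, 0, 0, 0, 0, 0]

```text
clock: 3.4
position: [0.5282, 0.3788, 0.2281]
ee_rot: [3.134, 0.203, 0.001]
force: [0.4, 0.4, -0.0]
width: 0.999
gripper_force: 0.0
```

```bash
python3 - <<'E'
from h import *
c=vision.calibration("wrist"); im=vision.get_image("wrist"); cv2.imwrite("pics/w2.png",im[...,::-1]); np.save("w2.npy",c,allow_pickle=True)
s=readout.observe(); print(s["clock"],s["position"],s["ee_rot"],s["joints"])
E
```

```text
3.45 [0.52799232 0.37907503 0.22832116] [3.13436539e+00 2.03315635e-01 1.10786936e-03] [-0.40923222  0.52029566 -0.46154678  1.47373215  0.24050084  1.20367394
 -2.34567355]
```

View pics/w2.png

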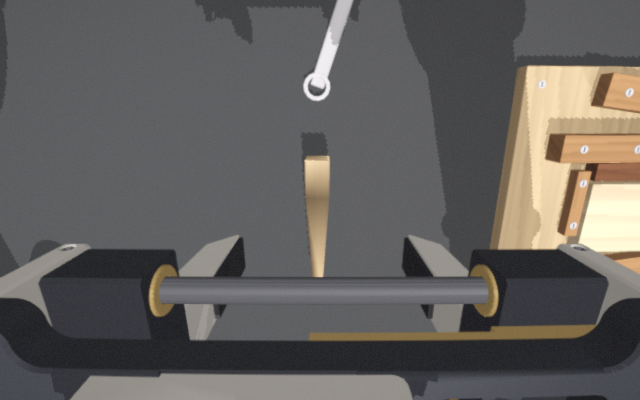

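The wedge butt edge is at (306,157)–(329,156), nearly centred between the fingers, and its taper runs down to (318,278). I'll measure its axis from a mask.

```bash
python3 - <<'E'
from h import *
c=np.load("w2.npy",allow_pickle=True).item(); im=cv2.imread("pics/w2.png").astype(int)
m=(im[...,2]-im[...,0]>30); m[:, :290]=0; m[:,345:]=0; m[:145]=0
for v in (157,160,164,168,172,180,190,200,210,230,250,265,272):
    u=np.where(m[v])[0]
    if len(u): 
        a,b=onz(c,u[0]-.5,v,.04),onz(c,u[-1]+.5,v,.04); print(v,u[0],u[-1],a[:2].round(4),b[:2].round(4),((a+b)/2)[:2].round(4), im[v,(u[0]+u[-1])//2])
print(onz(c,318,156.5,0), c["pose"][:,3])
E
```

```text
157 306 329 [0.5511 0.4031] [0.5546 0.3758] [0.5528 0.3895] [107 141 162]
160 304 329 [0.5473 0.405 ] [0.5512 0.3753] [0.5493 0.3902] [144 183 208]
164 304 329 [0.5427 0.4045] [0.5466 0.3747] [0.5447 0.3896] [168 208 234]
168 304 329 [0.5381 0.404 ] [0.5419 0.3741] [0.54  0.389] [163 200 225]
172 305 329 [0.5335 0.4023] [0.5373 0.3734] [0.5354 0.3879] [151 190 216]
180 305 328 [0.5241 0.4013] [0.5277 0.3733] [0.5259 0.3873] [132 167 192]
190 305 328 [0.512  0.3999] [0.5156 0.3717] [0.5138 0.3858] [105 137 159]
200 306 328 [0.4998 0.3974] [0.5034 0.37  ] [0.5016 0.3837] [ 86 114 135]
210 307 327 [0.4874 0.3948] [0.4907 0.3696] [0.4891 0.3822] [102 131 153]
230 308 326 [0.4617 0.3906] [0.4647 0.3673] [0.4632 0.379 ] [120 157 179]
250 310 324 [0.435  0.3851] [0.4375 0.3663] [0.4362 0.3757] [143 182 207]
265 311 323 [0.4141 0.3814] [0.4163 0.3648] [0.4152 0.3731] [156 196 221]
272 312 323 [0.4042 0.3789] [0.4062 0.3635] [0.4052 0.3712] [154 193 218]
[0.54755898 0.38885634 0.        ] [0.60476237 0.38978298 0.38602581 1.        ]
```

Call:
carry_out:
  increments: [2, 8, -48, 0, 0, 0, 0, 0, -55, 0, 0, 0, 0, 0, -50, 0, 0, 0, 0, 0, -40, 0, 0, 0, 0, 0, -15, 0, 0, 0, 0, 0, -10, 0, 0, 0, 0, 0, 0, 0, 0, 0]

```text
clock: 4.32
position: [0.5299, 0.3891, 0.0107]
ee_rot: [-3.134, -0.206, -0.001]
force: [0.6, 0.1, 0.2]
width: 0.998
gripper_force: 0.0
```

Call:
carry_out:
  increments: [0, 0, 0, 0, 0, 0, 0, 0, 0, 0, 0, 0, 0, 0, 0, 0, 0, 0, 0, 0, 0, 0, 0, 0, 0, 0, 0, 0, 0, 0, 0, 0, 0, 0, 0, 0, 0, 0, 0, 0, 0, 0]
  grip: 1
  newtons: 40

```text
clock: 5.2
position: [0.5294, 0.3888, 0.0097]
ee_rot: [3.135, 0.207, -0.0]
force: [0.5, 0.4, -0.2]
width: 0.304
gripper_force: 39.9
```

Call:
carry_out:
  increments: [0, 0, 35, 0, 0, 0, 0, 0, 45, 0, 0, 0, -10.8, -16.6, 0, 0, 0, 0.137, -10.8, -16.6, 0, 0, 0, 0.137, -10.8, -16.6, 0, 0, 0, 0.137, -10.8, -16.6, 0, 0, 0, 0.137, -10.8, -16.6, 0, 0, 0, 0.137, -10.8, -16.6, 0, 0, 0, 0.137, -10.8, -16.6, 0, 0, 0, 0.137, -10.8, -16.6, 0, 0, 0, 0.137, -10.8, -16.6, 0, 0, 0, 0.137, -10.8, -16.6, 0, 0, 0, 0.137, 0, 0, 0, 0, 0, 0.137, 0, 0, 0, 0, 0, 0.138, 0, 0, 0, 0, 0, 0, 0, 0, 0, 0, 0, 0]

```text
clock: 7.2
position: [0.4214, 0.2229, 0.0898]
ee_rot: [-1.985, -2.435, 0.0]
force: [-0.6, 0.7, -1.4]
width: 0.303
gripper_force: 39.9
```

```bash
python3 - <<'E'
from h import *
c=vision.calibration("wrist"); im=vision.get_image("wrist"); np.save("w3.npy",c,allow_pickle=True)
t=vision.get_image("top")
s=readout.observe(); print(s["clock"],s["position"],s["ee_rot"],s["joints"],s["force"])
o=np.zeros((560,800,3),np.uint8); o[:400,:640]=im[...,::-1]
o[400:,:][:160,:400]=cv2.resize(t[165:245,170:370][...,::-1],(400,160))
cv2.imwrite("pics/w3.png",o)
E
```

```text
7.3 [0.421404   0.22292877 0.08983125] [1.98351135e+00 2.43605908e+00 1.77416293e-05] [ 0.07789862  0.53784185 -0.90685775  2.03079676  0.57022948  0.8444846
 -0.9525363 ] [-0.50158139 -1.53142218 -1.52784186]
```

View pics/w3.png

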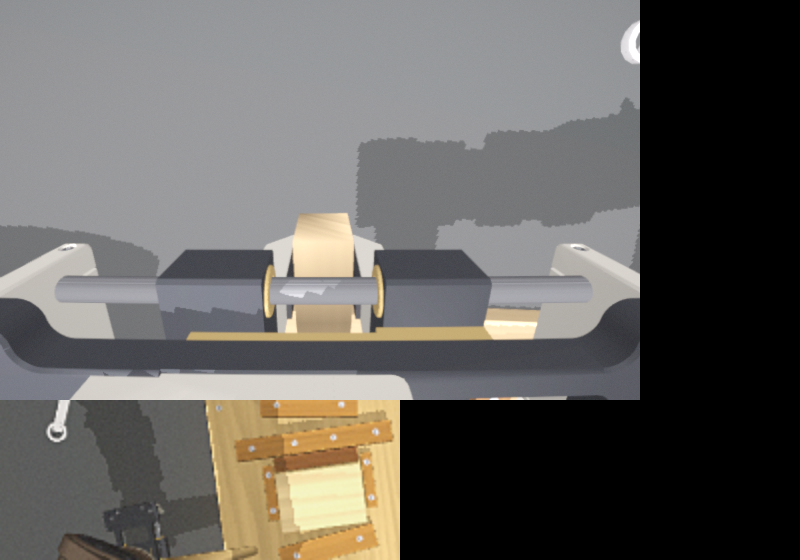

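Call:
carry_out:
  increments: [0, 0, -30, 0, 0, 0, 0, 0, -20, 0, 0, 0, 0, 0, -8, 0, 0, 0, 0, 0, 0, 0, 0, 0]

```text
clock: 7.8
position: [0.4212, 0.223, 0.0318]
ee_rot: [-1.981, -2.438, 0.001]
force: [0.3, 0.2, -1.0]
width: 0.304
gripper_force: 39.9
```

```bash
python3 - <<'E'
from h import *
t=vision.get_image("top"); s=vision.get_image("side")
cv2.imwrite("pics/t4.png",t[...,::-1]); cv2.imwrite("pics/s4.png",s[...,::-1])
o=np.vstack([cv2.resize(t[200:265,250:400][...,::-1],(690,299),interpolation=cv2.INTER_CUBIC),cv2.resize(s[170:235,290:440][...,::-1],(690,299),interpolation=cv2.INTER_CUBIC)])
cv2.imwrite("pics/z4.png",o)
s=readout.observe(); print(s["clock"],s["position"],s["ee_rot"],s["force"])
E
```

```text
7.9 [0.42174323 0.2232629  0.03242222] [1.98140164e+00 2.43753076e+00 1.33111077e-03] [ 0.44342235 -0.16278426 -1.23282526]
```

View pics/z4.png

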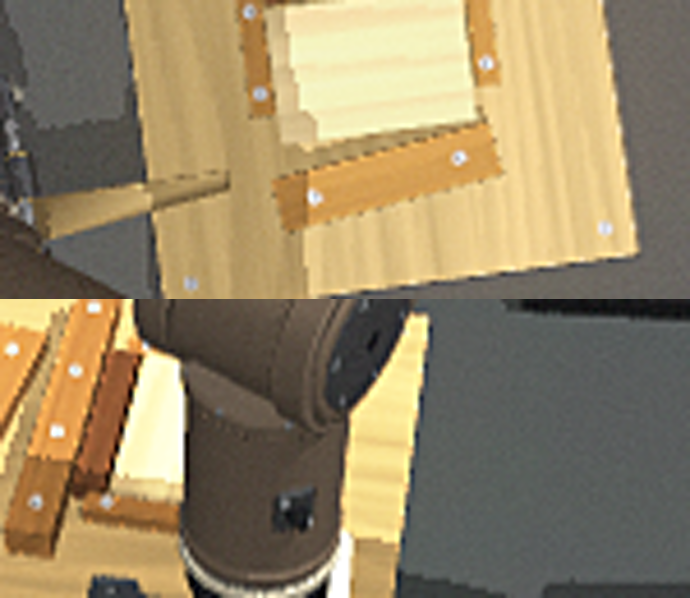

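The top view (upper half) shows the wedge tip at crop (229,180), and the gap mouth between the panel corner (281,145) and the batten corner (275,182). The arm hides the gap in the side view. I'll convert these to the jig's frame.

```bash
python3 - <<'E'
from h import *
c=vision.calibration("top"); o=np.array([.4885,-.0231]); y=.139
R=np.array([[np.cos(y),-np.sin(y)],[np.sin(y),np.cos(y)]])
def j(u,v,z): return ((onz(c,250+u/4.6-.4,200+v/4.6-.4,z)[:2]-o)@R*1000).round(1)
for n,u,v,z in [("tip+x",228,172,.0625),("tip-x",230,188,.0625),("bat+y",275,182,.038),("bat -y",490,122,.038),("pan+y",281,145,.038),("pan -y",478,121,.038),("BL edge",160,298,.02),("BR",638,248,.02)]: print(n,j(u,v,z))
E
```

```text
tip+x [-15.1 102. ]
tip-x [-25.6 102. ]
bat+y [-26.4  73.6]
bat -y [ -5.6 -72.9]
pan+y [-2.7 66.5]
pan -y [ -3.9 -65.1]
BL edge [-94.  161.3]
BR [-102.3 -160.7]
```

Call:
carry_out:
  increments: [2.6, -9.6, 0, 0, 0, 0, 2.6, -9.6, 0, 0, 0, 0, 2.6, -9.6, 0, 0, 0, 0, 2.6, -9.6, 0, 0, 0, 0, 2.6, -9.6, 0, 0, 0, 0, 2.6, -9.6, 0, 0, 0, 0, 0, 0, 0, 0, 0, 0]

```text
clock: 8.78
position: [0.4372, 0.1643, 0.0317]
ee_rot: [1.983, 2.436, -0.001]
force: [-0.7, -0.6, -1.3]
width: 0.305
gripper_force: 39.9
```

Call:
carry_out:
  increments: [0, 0, -1, 0, 0, 0, 0, 0, -1, 0, 0, 0, 0, 0, 0, 0, 0, 0]

```text
clock: 9.15
position: [0.4369, 0.1657, 0.0298]
ee_rot: [-1.98, -2.439, -0.0]
force: [-0.3, 0.2, -0.0]
width: 0.306
gripper_force: 39.9
```

Call:
carry_out:
  increments: [2.2, -9.6, -0.2, 0, 0, 0, 2.2, -9.6, 0, 0, 0, 0, 0, 0, 0, 0, 0, 0]

```text
clock: 9.52
position: [0.4418, 0.1447, 0.0296]
ee_rot: [1.983, 2.436, -0.001]
force: [0.8, -1.9, 1.1]
width: 0.306
gripper_force: 39.9
```

Call:
carry_out:
  increments: [1.2, -4.8, 0, 0, 0, 0, 1.2, -4.8, 0, 0, 0, 0, 0, 0, 0, 0, 0, 0]

```text
clock: 9.9
position: [0.4441, 0.1358, 0.0296]
ee_rot: [1.982, 2.437, -0.0]
force: [1.1, -1.7, 2.2]
width: 0.304
gripper_force: 39.9
```

Call:
carry_out:
  increments: [1.2, -4.8, 0, 0, 0, 0, 1.2, -4.8, 0, 0, 0, 0, 0, 0, 0, 0, 0, 0]

```text
clock: 10.28
position: [0.4466, 0.1263, 0.0297]
ee_rot: [1.982, 2.437, 0.0]
force: [1.1, -1.0, 1.5]
width: 0.306
gripper_force: 40.0
```

Call:
carry_out:
  increments: [1.3, -4.8, 0, 0, 0, 0, 1.3, -4.8, 0, 0, 0, 0, 0, 0, 0, 0, 0, 0]

```text
clock: 10.65
position: [0.4493, 0.1168, 0.0297]
ee_rot: [1.982, 2.437, 0.0]
force: [2.8, 0.0, 0.9]
width: 0.307
gripper_force: 40.0
```

Call:
carry_out:
  increments: [1.3, -4.8, 0, 0, 0, 0, 1.3, -4.8, 0, 0, 0, 0, 0, 0, 0, 0, 0, 0]

```text
clock: 11.02
position: [0.452, 0.1071, 0.0297]
ee_rot: [1.982, 2.437, 0.0]
force: [4.7, 0.1, -0.3]
width: 0.304
gripper_force: 40.0
```

Call:
carry_out:
  increments: [1.3, -4.8, 0, 0, 0, 0, 0, 0, 0, 0, 0, 0]

```text
clock: 11.28
position: [0.4532, 0.1026, 0.0297]
ee_rot: [1.981, 2.437, 0.001]
force: [5.6, 1.8, -1.1]
width: 0.305
gripper_force: 40.0
```

Call:
carry_out:
  increments: [2.0, -4.8, 0, 0, 0, 0, 0, 0, 0, 0, 0, 0]

```text
clock: 11.52
position: [0.4548, 0.0977, 0.0296]
ee_rot: [1.982, 2.437, -0.001]
force: [2.9, 1.5, 2.6]
width: 0.305
gripper_force: 40.0
```

Call:
carry_out:
  increments: [1.6, -4.8, 0, 0, 0, 0, 0, 0, 0, 0, 0, 0]

```text
clock: 11.78
position: [0.4562, 0.0928, 0.0296]
ee_rot: [1.982, 2.438, -0.001]
force: [1.1, 2.5, 4.4]
width: 0.305
gripper_force: 39.9
```

Call:
carry_out:
  increments: [1.3, -4.8, 0, 0, 0, 0, 0, 0, 0, 0, 0, 0]

```text
clock: 12.02
position: [0.4576, 0.0879, 0.0297]
ee_rot: [1.982, 2.437, -0.001]
force: [1.0, 2.2, 5.1]
width: 0.307
gripper_force: 39.9
```

Call:
carry_out:
  increments: [0.9, -2.9, 0.2, 0, 0, 0, 0, 0, 0, 0, 0, 0]

```text
clock: 12.28
position: [0.4585, 0.0847, 0.0297]
ee_rot: [1.982, 2.437, -0.001]
force: [1.3, 1.0, 2.5]
width: 0.306
gripper_force: 39.9
```

Call:
carry_out:
  increments: [0.8, -2.9, 0, 0, 0, 0, 0, 0, 0, 0, 0, 0]

```text
clock: 12.52
position: [0.4593, 0.0821, 0.0297]
ee_rot: [1.982, 2.437, -0.001]
force: [2.1, 1.6, 0.2]
width: 0.303
gripper_force: 39.9
```

Call:
carry_out:
  increments: [0.5, -1.9, 0, 0, 0, 0, 0, 0, 0, 0, 0, 0]

```text
clock: 12.78
position: [0.4597, 0.0805, 0.0297]
ee_rot: [-1.982, -2.438, 0.001]
force: [2.2, 1.5, -0.9]
width: 0.304
gripper_force: 39.9
```

Call:
carry_out:
  increments: [0.5, -1.9, 0, 0, 0, 0, 0, 0, 0, 0, 0, 0]

```text
clock: 13.02
position: [0.4602, 0.079, 0.0298]
ee_rot: [-1.981, -2.438, -0.0]
force: [1.4, 3.3, -0.4]
width: 0.305
gripper_force: 39.9
```

Call:
carry_out:
  increments: [0.5, -1.9, 0, 0, 0, 0, 0, 0, 0, 0, 0, 0]

```text
clock: 13.28
position: [0.4607, 0.0774, 0.0298]
ee_rot: [-1.981, -2.438, -0.001]
force: [-1.2, 4.4, 0.2]
width: 0.3
gripper_force: 39.9
```

Call:
carry_out:
  increments: [0.5, -1.9, 0, 0, 0, 0, 0, 0, 0, 0, 0, 0]

```text
clock: 13.52
position: [0.4611, 0.0761, 0.0299]
ee_rot: [-1.981, -2.437, -0.002]
force: [-1.8, 6.6, -0.1]
width: 0.304
gripper_force: 40.0
```

Call:
carry_out:
  increments: [0.4, -1.9, 0, 0, 0, 0, 0, 0, 0, 0, 0, 0]

```text
clock: 13.78
position: [0.4614, 0.0753, 0.03]
ee_rot: [-1.979, -2.438, -0.004]
force: [-3.0, 11.1, -0.0]
width: 0.307
gripper_force: 40.0
```

Call:
carry_out:
  increments: [0.4, -1.9, 0, 0, 0, 0, 0, 0, 0, 0, 0, 0]

```text
clock: 14.02
position: [0.4614, 0.0751, 0.0301]
ee_rot: [-1.976, -2.438, -0.007]
force: [-3.7, 16.3, 0.7]
width: 0.306
gripper_force: 40.0
```

Call:
carry_out:
  increments: [0.2, -0.6, 0, 0, 0, 0, 0, 0, 0, 0, 0, 0, 0, 0, 0, 0, 0, 0, 0, 0, 0, 0, 0, 0]

```text
clock: 14.52
position: [0.4614, 0.0751, 0.0301]
ee_rot: [-1.975, -2.438, -0.007]
force: [-5.0, 17.9, 0.5]
width: 0.303
gripper_force: 40.0
```

```bash
python3 - <<'E'
from h import *
t=vision.get_image("top"); s=vision.get_image("side")
o=np.vstack([cv2.resize(t[175:260,270:390][...,::-1],(480,340),interpolation=cv2.INTER_CUBIC),cv2.resize(s[165:225,270:390][...,::-1],(480,240),interpolation=cv2.INTER_CUBIC)])
cv2.imwrite("pics/z5.png",o)
s=readout.observe(); print(s["clock"],s["position"],s["ee_rot"],s["force"])
E
```

```text
14.625 [0.46140402 0.07510736 0.0301341 ] [-1.97492939 -2.43815506 -0.00715081] [-5.5461226  18.02488122  0.38335727]
```

View pics/z5.png

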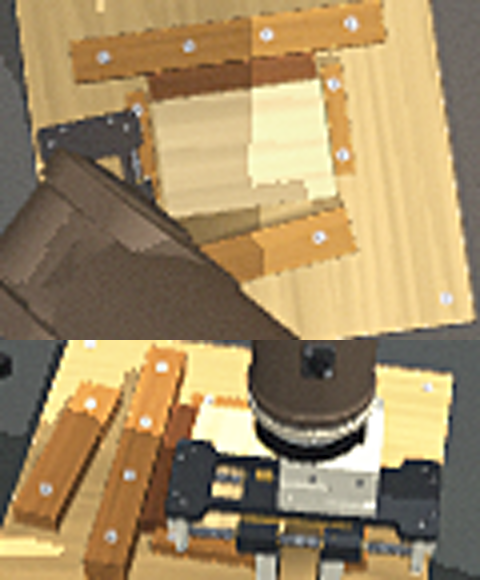

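The view shows the strip lying along the fence and the panel along the strip, with no visible gap. The wedge is between panel and batten. I'll check the panel's edge positions numerically.

```bash
python3 - <<'E'
from h import *
c=vision.calibration("top"); o=np.array([.4885,-.0231]); y=.139
R=np.array([[np.cos(y),-np.sin(y)],[np.sin(y),np.cos(y)]])
a=cv2.imread("pics/t4.png"); b=vision.get_image("top")[...,::-1]
T=np.array(c["pose"]); f=200/np.tan(np.radians(c["fov_y"])/2)
K=np.array([[f,0,c["cx"]],[0,f,c["cy"]],[0,0,1.]])
# profiles along jig x on the panel top (z=.038): strip/panel boundary near x=90, strip/fence near 112
for yj in (-50,-25,0,25,50):
    r=[]
    for im in (a,b):
        xs=np.arange(75,122,.5); J=np.c_[xs,np.full(len(xs),yj)]/1000
        P=np.c_[J@R.T+o,np.full(len(xs),.038)]
        q=(P-T[:3,3])@T[:3,:3]; q=q*[1,-1,-1]
        uv=cv2.projectPoints(q,np.zeros(3),np.zeros(3),K,np.array([c["k1"],0,0,0,0.]))[0][:,0].astype(np.float32)
        p=cv2.remap(im,uv[:,0].reshape(1,-1),uv[:,1].reshape(1,-1),cv2.INTER_LINEAR)[0].astype(float)[:,1]
        lo,hi=p[36:52].min(),p[:10].mean() # dark strip, bright panel
        k=np.where(p<(lo+hi)/2)[0][0]; r.append(xs[k])
    print(yj,"panel/strip edge before,after",r)
s=readout.observe(); print(s["clock"],s["force"])
E
```

```text
-50 panel/strip edge before,after [np.float64(89.5), np.float64(94.5)]
-25 panel/strip edge before,after [np.float64(89.5), np.float64(94.5)]
0 panel/strip edge before,after [np.float64(89.5), np.float64(93.5)]
25 panel/strip edge before,after [np.float64(89.5), np.float64(94.0)]
50 panel/strip edge before,after [np.float64(89.5), np.float64(93.5)]
14.675 [-5.34155264 18.04850551  0.05211615]
```

```bash
python3 -c "
from h import *
print(arm.sign_off())"
```

```text
the job is handed in; nothing more can be done
None
```

The job is handed in at about 15 s on the clock. The wedge is gripped and pushed home at about 18 N, with the panel moved 4–5 mm evenly towards the fence. The pictures show no gap between panel, strip and fence. The bottle, spanner and brush were not touched.

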